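Put the spice jars back in their caddy

ROBOT

A 6-joint arm with a two-finger parallel gripper is mounted at the origin on the work surface. World frame = base frame: x ahead of the robot, y to its left, z up, the work surface at z = 0. Lengths are in m, angles in degrees, forces in N, time in s.
With the tool pointing down it reaches from about 0.375 to 0.825 m from the base axis. Payload 5.5 kg.
Tool frame: the origin (TCP) lies at the very end of the fingers, on their centre line; the grasp point (between the pads) lies 19 mm behind it; z points along the fingers, y is the line along which they close (so a half turn about z gives the same grasp; the last joint's range is limited). The gripper opens to 85 mm and grips with 20 to 120 N. Pads are 22 mm wide; open, the fingers measure 114 mm over their backs; the gripper's body (76 mm by 85 mm) begins 54 mm behind the grasp point. The pads swing forward as they close: fully open they stand 13 mm farther back than shut.
Start: joints at [73.625, 17.962, -2.699, 69.339, 0, 90], TCP at [0.169, 0.576, 0.199] pointing down, gripper open.
Joint ranges: [-152.73, 152.73], [-39.44, 99.34], [-58.76, 71.6], [-118.89, 123.64], [-81.53, 83.1], [-180, 180]. Speed limits (degrees/s): [136.94, 136.94, 172.46, 180, 180, 180].

INTERFACE

Orientations are given as [roll, pitch, yaw] about the fixed x, y, z axes, in that order (R = Rz(yaw) Ry(pitch) Rx(roll)).
In Python, from rig import * gives the robot as it stands. The module is installed in compiled form; this text tells all that it offers.
- The arm moves only by the shell command python3 -m handwheel 'ROWS' [OPENING] [FORCE]. ROWS is a JSON object of lists of equal length, an entry for each row: "translation": the shift along the tool's x, y, z in cm, a list of three; "rot": the turn, a rotation vector about the tool's x, y, z in rad, a list of three. A call has 1 to 12 rows; each row is the pose to reach, as a shift and turn from the pose commanded when the call began, along the tool's axes at that moment; what a row does not reach only later rows make up. A row lasts 1/12 s, in which the tool goes at most 41.7 mm and 7.16 degrees, less where a joint would pass 70% of its speed; a pose out of reach is approached as far as the arm can. A call with a gripper value outside its range is refused whole. OPENING is the closure, from -1 (fully open) to 1 (shut), set as the call begins (- or left out, the last holds). The fingers move at their own pace and stop on an object; FORCE is the grip in N (left out, the last holds). Time passes only in rows, so rows that repeat a pose let the fingers close. It gives the time, the measured TCP pose, the force, the opening and the grip force at its end, in the units of the state.
- get_obs(): the state, without advancing time (a new reading comes with each control period).
- grab_frame(name): name is "scene" or "top" or "wrist"; returns a dict with "img" (480x640x3 uint8, red, green, blue), "range_z" (480x640 float32, m along the optical axis (not along the pixel's ray), 0 where there is no reading), "fx", "fy", "cx", "cy" (pixels), "extrinsics" (4x4, takes a point from world to camera coordinates); the wrist camera has in their place "mount" (4x4, takes a point from camera to tool coordinates, whose origin is the TCP and whose axes are the flange's). Camera axes: x right, y up, looking along -z (the intrinsics and any distortion apply to the point x, -y, -z); pixel columns grow to the right and rows downward; lengths in m; the calibration is good to about 2 mm. A picture is of the moment at which its call begins: read the wrist's pose just before it.
- finish_job(): hands the job in; it is judged then, once.
The state is a dict: "time": time; "joints": joint angles; "qvel": joint speeds; "joint_torque": joint torques, N m; "eef_pos": TCP position; "orientation": TCP orientation; "wrist_force": force on the tool from outside, world axes, zero at the start; "moment": the same for the moment, N m; "finger_gap": opening from 0.0 (shut) to 1.0 (fully open); "grip_force": force on a finger pad.
Only numpy, scipy, OpenCV 4.12 (cv2) and the standard library are available. Lean on these libraries where they do the work, as an engineer would, in place of code of your own. Each camera call takes 0.05 s, during which the arm holds its last target. There are 200 camera calls.

TASK

Put the four straight glass spice jars with flat metal screw lids, two tall and two short, back into the wooden caddy, one jar standing upright in each cell: the tall ones in the back row, along the high back board, and the short ones in the front row. Set each jar down gently on the cell's floor, do not drop it. Leave the clip-top jar, the corked jar, the wide jam jar, the vase and the bowl standing where they are.

Things in the scene. Friction and masses are not known exactly. Their poses are not given: they have to be found in the camera images.
- caddy: loose pale wooden caddy 154 x 154, 0.7 kg, faces any way. Origin: centre of underside, x to its back, z up. Back board (+x) 75 tall, with dark slot; front board (-x) 25 tall, with brass frame; sides slope between. Four open square cells 62 wide, centres x = +-36, y = +-36 (back row x = +36); floor 10 above the counter, divider tops 34 above it; boards and dividers 10 thick. All mm
- tall_jar_a: one of the two tall spice jars of the set: straight round clear-glass jar, pulses inside, flat grey metal screw lid as wide as the jar, small blank label; 46 mm in diameter all the way up, 110 mm tall with the lid (lid 16 mm high), about 220 g; origin at the centre of its underside, z up; round, so its yaw means nothing; stands upright, loose, on the counter
- tall_jar_b: one of the two tall spice jars of the set: straight round clear-glass jar, pulses inside, flat grey metal screw lid as wide as the jar, small blank label; 46 mm in diameter all the way up, 110 mm tall with the lid (lid 16 mm high), about 220 g; origin at the centre of its underside, z up; round, so its yaw means nothing; stands upright, loose, on the counter
- short_jar_a: one of the two short spice jars of the set: straight round clear-glass jar, pulses inside, flat grey metal screw lid as wide as the jar, small blank label; 46 mm in diameter all the way up, 70 mm tall with the lid (lid 16 mm high), about 140 g; origin at the centre of its underside, z up; round, so its yaw means nothing; stands upright, loose, on the counter
- short_jar_b: one of the two short spice jars of the set: straight round clear-glass jar, pulses inside, flat grey metal screw lid as wide as the jar, small blank label; 46 mm in diameter all the way up, 70 mm tall with the lid (lid 16 mm high), about 140 g; origin at the centre of its underside, z up; round, so its yaw means nothing; stands upright, loose, on the counter
- clip_jar: look-alike, not of the set: small round glass clip-top jar with glass lid, orange seal and wire clip; 46 mm in diameter (the wire stands out 6 mm), 70 mm tall; origin at the centre of its underside, z up; round, so its yaw means nothing; stands upright, loose, on the counter
- corked_jar: look-alike, not of the set: round glass jar with a cork stopper; 46 mm in diameter, 110 mm tall with the cork (cork 38 mm wide, 22 mm high); origin at the centre of its underside, z up; round, so its yaw means nothing; stands upright, loose, on the counter
- jam_jar: look-alike, not of the set: wide jam jar with a flat grey metal screw lid; 66 mm in diameter, 85 mm tall, too wide for the caddy's cells; origin at the centre of its underside, z up; round, so its yaw means nothing; stands upright, loose, on the counter
- vase: bystander: dark blue vase, 70 mm in diameter at its widest, 100 mm tall; origin at the centre of its underside, z up; round, so its yaw means nothing; stands upright, loose, on the counter
- pinch_bowl: bystander: small white ceramic bowl, 72 mm across the rim, 35 mm tall; origin at the centre of its underside, z up; round, so its yaw means nothing; stands upright, loose, on the counter
There are look-alikes about, which are no part of the job. Of the things like the caddy, leave any that is pink or red; of the rest the larger one is meant.

How it is judged:
By the outcome, as a careful person would: the job done as asked, in the order asked, and still so for the second after the job is handed in, with the robot touching nothing.
It also fails if it takes over 109 s, if anything falls off the work surface, if the arm or the gripper's body presses on something with over 40 N, if the wrist force passes 120 N, or if a joint passes its speed limit or range.

## Working session

There is one attempt and no reset: what is moved stays moved. The work goes in short steps, Python scripts to look and compute and a shell command to move; the robot and the scene stay as the last step left them, time stands still between calls to the robot, and variables do not carry over. Pictures are saved under pics/ and viewed, at most 14 in all, crops included, and the job is handed in when it is done.

```bash
mkdir -p pics; python3 - <<'E'
from rig import *
import cv2,numpy as np
o=get_obs();print(o)
for n in("top","scene"):
    f=grab_frame(n);cv2.imwrite(f"pics/{n}0.png",f["img"][:,:,::-1]);np.savez(f"{n}0.npz",**f)
    print(n,f["fx"],f["fy"],f["cx"],f["cy"],f["extrinsics"],[k for k in f])
E
```

```text
{'time': 0.0, 'joints': array([ 7.36258403e+01,  1.80038594e+01, -2.75571362e+00,  6.93379559e+01,
        7.44098010e-04,  9.00032940e+01]), 'qvel': array([-0.08194642, -0.07559198,  0.00403875, -0.13569728, -0.05944954,
        0.00101206]), 'joint_torque': array([-2.04662872e-03, -5.39592040e+01,  3.39751661e+01,  1.90563756e-02,
       -2.57916590e-04,  9.36227949e-07]), 'eef_pos': array([0.16896243, 0.57505918, 0.1982267 ]), 'orientation': array([-1.79902471e+02, -7.38489946e-04,  1.63622545e+02]), 'wrist_force': array([ 0.04753196, -0.43987859,  0.02141825]), 'moment': array([-0.05614316, -0.0331231 ,  0.01359804]), 'grip_force': 0.0, 'finger_gap': 0.9965058745060601}
top 543.751016922457 543.751016922457 324.11215613505203 232.9051064814821 [[-0.0058618  -0.9999718  -0.00469537  0.00142609]
 [ 0.98937966 -0.00648154  0.14520974 -0.50846533]
 [-0.14523608 -0.00379431  0.98938975 -1.22734285]
 [ 0.          0.          0.          1.        ]] ['img', 'range_z', 'fx', 'fy', 'cx', 'cy', 'extrinsics']
scene 530.0479217776992 530.0479217776992 324.0877855816427 236.33567050087774 [[ 0.21512285  0.97651292 -0.01202803 -0.1208476 ]
 [-0.80413233  0.18410994  0.56522096  0.39658738]
 [ 0.55416005 -0.11191981  0.82485186 -1.53208023]
 [ 0.          0.          0.          1.        ]] ['img', 'range_z', 'fx', 'fy', 'cx', 'cy', 'extrinsics']
```

View pics/top0.png

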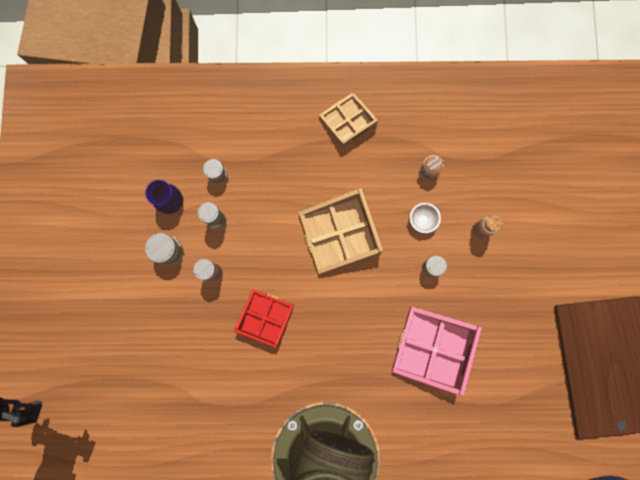

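View pics/scene0.png

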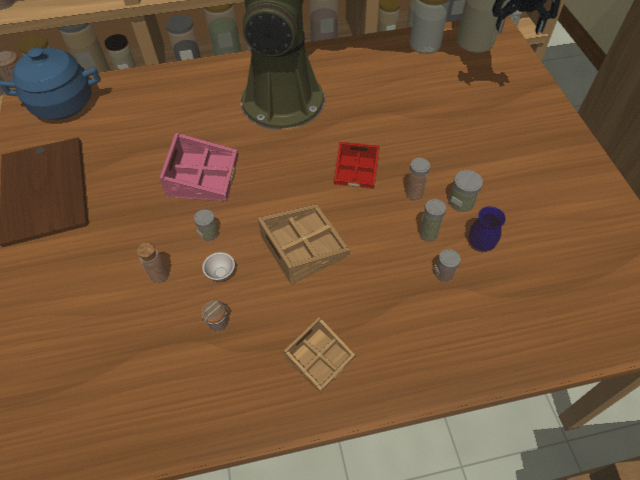

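The top view shows grey flat lids at (214,170), (208,213), (204,270), (436,266), plus a wide one at (162,248), which is the jam jar. The clip jar is at (432,167), the corked jar at (490,226), the vase at (160,193) and the bowl at (425,218). Caddy candidates are the natural large one (340,232), the natural small one (348,120), red (265,318) and pink (437,350). The large natural one fits the description, since pink and red are excluded and it is the larger of the other two.

```bash
cat > h.py <<'E'
import cv2,numpy as np
def pts(f,E=None):
    """world points for all pixels, from range_z"""
    v,u=np.mgrid[0:480,0:640]; z=f["range_z"]
    p=np.stack([(u-f["cx"])/f["fx"]*z,-(v-f["cy"])/f["fy"]*z,-z],-1)
    T=np.linalg.inv(f["extrinsics"]) if E is None else E
    return p@T[:3,:3].T+T[:3,3]
def ray(f,u,v,h,E=None):
    T=np.linalg.inv(f["extrinsics"]) if E is None else E
    d=T[:3,:3]@np.array([(u-f["cx"])/f["fx"],-(v-f["cy"])/f["fy"],-1]); c=T[:3,3]
    return c+d*(h-c[2])/d[2]
def tri(f1,p1,f2,p2):
    A=[];b=[]
    for f,p in((f1,p1),(f2,p2)):
        T=np.linalg.inv(f["extrinsics"]);c=T[:3,3];d=T[:3,:3]@np.array([(p[0]-f["cx"])/f["fx"],-(p[1]-f["cy"])/f["fy"],-1]);d/=np.linalg.norm(d)
        M=np.eye(3)-np.outer(d,d);A.append(M);b.append(M@c)
    return np.linalg.lstsq(np.vstack(A),np.hstack(b),rcond=None)[0]
E
cat > m.py <<'E'
from h import *
t=dict(np.load("top0.npz"));s=dict(np.load("scene0.npz"))
P=pts(t)
def lids(f):
    hsv=cv2.cvtColor(f["img"],cv2.COLOR_RGB2HSV)
    m=((hsv[...,1]<60)&(hsv[...,2]>90)).astype(np.uint8)
    h=pts(f)[...,2]; m&=((h>.05)&(h<.13)).astype(np.uint8)
    return m
for n,f in(("top",t),("scene",s)):
    Q=pts(f);k,l,st,c=cv2.connectedComponentsWithStats(lids(f))
    for i in range(1,k):
        if st[i,4]>60:
            q=Q[l==i]; h=np.percentile(q[:,2],80); top=(l==i)&(abs(Q[...,2]-h)<.008); q=Q[top]; v,u=np.nonzero(top)
            print(n,u.mean().round(1),v.mean().round(1),st[i,4],"c",q.mean(0).round(4),"ext",np.ptp(q[:,:2],axis=0).round(3))
# caddy
hsv=cv2.cvtColor(t["img"],cv2.COLOR_RGB2HSV)
sub=P[180:285,290:395]
x0=sub.reshape(-1,3)
w=x0[(x0[:,2]>.02)]
print("caddy >.02 hull",cv2.minAreaRect(w[:,:2].astype(np.float32)))
hi=x0[x0[:,2]>.064]; print("high",len(hi),hi.mean(0),cv2.minAreaRect(hi[:,:2].astype(np.float32)),np.percentile(hi[:,2],[5,50,95]))
lo=x0[(x0[:,2]>.018)&(x0[:,2]<.028)];print(len(lo))
fl=x0[(x0[:,2]>.005)&(x0[:,2]<.014)];print("floor",len(fl),np.median(fl[:,2]))
a=cv2.resize(t["img"][180:285,290:395],(300,300),interpolation=2)
b=cv2.resize(s["img"][190:295,245:365],(300,300),interpolation=2)
c=cv2.resize(t["img"][150:290,140:240],(250,300),interpolation=2)
d=cv2.resize(s["img"][150:290,400:510],(250,300),interpolation=2)
e=cv2.resize(t["img"][150:290,395:505],(250,300),interpolation=2)
g=cv2.resize(s["img"][190:340,130:245],(250,300),interpolation=2)
cv2.imwrite("pics/crop1.png",np.vstack([np.hstack([a,c,d]),np.hstack([b,e,g])])[:,:,::-1])
E
python3 m.py
```

```text
top 212.7 168.4 306 c [0.6557 0.2541 0.0702] ext [0.045 0.045]
top 207.9 212.3 331 c [0.5453 0.2539 0.1099] ext [0.045 0.045]
top 160.0 247.3 692 c [0.4714 0.3643 0.0852] ext [0.065 0.065]
top 435.8 265.2 327 c [ 0.4289 -0.2518  0.0704] ext [0.043 0.045]
top 203.9 269.0 347 c [0.4202 0.2594 0.11  ] ext [0.044 0.045]
scene 430.6 18.1 498 c [-0.1075  0.467   0.1192] ext [0.042 0.077]
scene 486.2 21.2 139 c [-0.072   0.6275  0.1073] ext [0.018 0.032]
scene 420.0 165.2 235 c [0.423  0.261  0.1089] ext [0.047 0.044]
scene 468.4 180.7 499 c [0.474  0.3663 0.084 ] ext [0.067 0.064]
scene 435.3 207.2 292 c [0.5483 0.2549 0.1091] ext [0.046 0.043]
scene 203.7 217.6 265 c [ 0.4313 -0.2512  0.0695] ext [0.047 0.043]
scene 449.4 258.2 316 c [0.6583 0.2553 0.0689] ext [0.046 0.043]
caddy >.02 hull ((0.4677252471446991, -0.05092093348503113), (0.25291839241981506, 0.1600135862827301), 15.062614440917969)
high 484 [ 0.51262524 -0.0931912   0.18832816] ((0.46050554513931274, -0.08055047690868378), (0.10500703006982803, 0.29074880480766296), 81.24295806884766) [0.0652485  0.07401887 1.28816125]
369
floor 2623 0.01009988288674557
```

View pics/crop1.png

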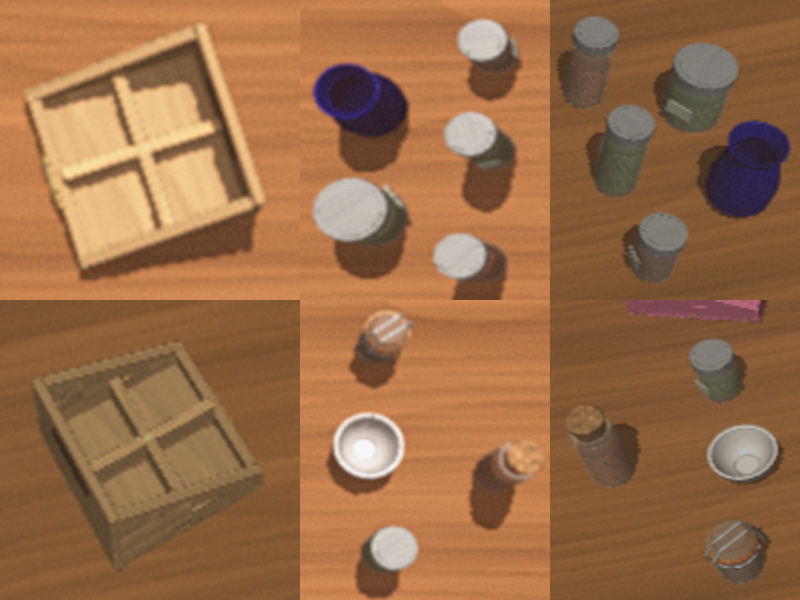

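The crop confirms the choice. The four flat narrow grey-lidded jars are the set: the two lids at 110 mm are tall and the two at 70 mm are short. The corked, clip-top and wide jars stay. The natural caddy's high back board is on the right in the top view (toward -y), and its dark slot shows in the scene view.

```bash
cat > m2.py <<'E'
from h import *
t=dict(np.load("top0.npz"));s=dict(np.load("scene0.npz"))
for n,a,b in(("shA",(212.7,168.4),(449.4,258.2)),("tallA",(207.9,212.3),(435.3,207.2)),("tallB",(203.9,269),(420,165.2)),("shB",(435.8,265.2),(203.7,217.6))):
    print(n,tri(t,a,s,b).round(4))
for nm,f,(r,c) in(("top",t,((180,285),(290,395))),("scene",s,((190,295),(245,365)))):
    p=pts(f)[r[0]:r[1],c[0]:c[1]].reshape(-1,3)
    p=p[(p[:,2]<.08)&(p[:,2]>.017)&(np.hypot(p[:,0]-.52,p[:,1]+.025)<.12)]
    q=p[p[:,2]>.022].astype(np.float32)
    R=cv2.minAreaRect(q[:,:2]);hi=q[q[:,2]>.071]
    print(nm,R,"high",hi[:,:2].mean(0),len(hi),cv2.minAreaRect(hi[:,:2])[1:], "max",np.percentile(q[:,2],99.5))
    th=np.radians(R[2])
    C=np.array(R[0])
    for k in range(4):
        d=np.array([np.cos(th+k*np.pi/2),np.sin(th+k*np.pi/2)])
        if (hi[:,:2].mean(0)-C)@d>.05:
            e=np.array([-d[1],d[0]]);ang=np.degrees(np.arctan2(d[1],d[0]))
            print(" yaw",ang.round(1))
            for a,b in((36,36),(36,-36),(-36,36),(-36,-36)):
                cc=C+a/1e3*d+b/1e3*e
                Q=pts(f).reshape(-1,3);z=Q[np.hypot(*(Q[:,:2]-cc).T)<.012,2]
                print("  cell",a,b,cc.round(4),"floor",np.median(z).round(4))
            A=C;
            # divider check
            w=q[(abs(q[:,2]-.034)<.003)][:,:2]-C; x=w@d;y=w@e
            print("  divider offs",np.median(x[(abs(x)<.012)&(abs(y)>.02)&(abs(y)<.06)]),np.median(y[(abs(y)<.012)&(abs(x)>.02)&(abs(x)<.06)]))
# small image pixel for cells floor tri is implied by range
E
python3 m2.py; python3 -m handwheel '{"translation":[[0,0,-2],[0,0,-4],[0,0,-4],[0,0,-4]],"rot":[[0,0,-0.12],[0,0,-0.24],[0,0,-0.286],[0,0,-0.286]]}' -1 40; python3 -c "
from rig import *
print(get_obs()); f=grab_frame('wrist');print(f['mount'],f['fx'])"
```

```text
shA [0.6569 0.2557 0.0661]
tallA [0.5463 0.2555 0.106 ]
tallB [0.4208 0.2613 0.1062]
shB [ 0.4291 -0.2521  0.0667]
time: 0.43
eef_pos: [0.1693, 0.5763, 0.24]
orientation: [179.9, 0.0, -179.9]
wrist_force: [-0.1, 0.5, -0.4]
finger_gap: 0.999
grip_force: 0.0
{'time': 0.4333, 'joints': array([7.36247600e+01, 1.72794847e+01, 1.67705353e+00, 7.43015523e+01,
       3.72933042e-04, 7.35518751e+01]), 'qvel': array([ 0.08653561,  0.690598  , -2.15925027, -0.80029428, -0.00515057,
        4.60638282]), 'joint_torque': array([ 1.71282380e-03, -5.48766911e+01,  3.54746997e+01,  2.05158633e-01,
       -2.28617091e-04, -5.69052938e-01]), 'eef_pos': array([0.16933306, 0.57627205, 0.24003246]), 'orientation': array([ 1.79907807e+02,  2.68291112e-02, -1.79927136e+02]), 'wrist_force': array([-0.11079523,  0.52647544, -0.43329153]), 'moment': array([-0.00987423, -0.00173398, -0.03321346]), 'grip_force': 0.0, 'finger_gap': 0.9991175839532975}
[[ 6.57998735e-04  9.60265013e-01  2.79089005e-01  7.24038376e-02]
 [ 9.99999783e-01 -6.25331147e-04 -2.06081106e-04  1.10570595e-04]
 [-2.33694283e-05  2.79089080e-01 -9.60265216e-01 -1.73559650e-01]
 [ 0.00000000e+00  0.00000000e+00  0.00000000e+00  1.00000000e+00]] 352.0170912929163Traceback (most recent call last):
  File "m2.py", line 9, in <module>
    R=cv2.minAreaRect(q[:,:2]);hi=q[q[:,2]>.071]
cv2.error: OpenCV(4.12.0) /io/opencv/modules/imgproc/src/convhull.cpp:143: error: (-215:Assertion failed) total >= 0 && (depth == CV_32F || depth == CV_32S) in function 'convexHull'
```

```bash
sed -i 's/cv2.minAreaRect(\(q\|hi\)\[:,:2\])/cv2.minAreaRect(np.ascontiguousarray(\1[:,:2]))/g' m2.py; python3 m2.py
```

```text
shA [0.6569 0.2557 0.0661]
tallA [0.5463 0.2555 0.106 ]
tallB [0.4208 0.2613 0.1062]
shB [ 0.4291 -0.2521  0.0667]
top ((0.5126249194145203, -0.03750510513782501), (0.15516112744808197, 0.1560278981924057), 17.711299896240234) high [ 0.5331533  -0.10634292] 293 ((0.15305139124393463, 0.023722119629383087), 18.220905303955078) max 0.07888384
 yaw -72.3
  cell 36 36 [ 0.5579 -0.0608] floor 0.0114
  cell 36 -36 [ 0.4893 -0.0828] floor 0.0108
  cell -36 36 [0.536  0.0077] floor 0.0111
  cell -36 -36 [ 0.4674 -0.0142] floor 0.0107
  divider offs 0.000791488629581893 -0.00026926274619386254
scene ((0.512969434261322, -0.03621126711368561), (0.15801121294498444, 0.1566036343574524), 17.693740844726562) high [ 0.5367423 -0.103801 ] 262 ((0.15314918756484985, 0.017306005582213402), 17.885482788085938) max 0.077409044
 yaw -72.3
  cell 36 36 [ 0.5582 -0.0596] floor 0.0098
  cell 36 -36 [ 0.4896 -0.0814] floor 0.01
  cell -36 36 [0.5363 0.009 ] floor 0.0096
  cell -36 -36 [ 0.4677 -0.0129] floor 0.0104
  divider offs 0.0002898886363477847 0.0007168855932465233
```

```bash
python3 -m handwheel '{"translation":[[-1.5,-1,0],[-4.5,-3,0],[-7.5,-5,0],[-10.5,-7,0],[-13.5,-9,0],[-16.5,-11,0],[-19.5,-13,0],[-22.5,-15,0],[-25.5,-17,0],[-28.5,-19,0],[-31.5,-20.8,0],[-34.5,-22.7,0]],"rot":[[0,0,0],[0,0,0],[0,0,0],[0,0,0],[0,0,0],[0,0,0],[0,0,0],[0,0,0],[0,0,0],[0,0,0],[0,0,0],[0,0,0]]}' -1 40
python3 -m handwheel '{"translation":[[-3,-2,0],[-6,-4,0],[-9,-6,0],[-12,-8,0],[-14.3,-9.4,0],[-14.3,-9.4,0],[-14.3,-9.4,0]],"rot":[[0,0,0],[0,0,0],[0,0,0],[0,0,0],[0,0,0],[0,0,0],[0,0,0]]}' 
cat > w.py <<'E'
import sys
from rig import *
from h import *
from scipy.spatial.transform import Rotation as Ro
def wf(name=None):
    o=get_obs();f=grab_frame("wrist")
    T=np.eye(4);T[:3,:3]=Ro.from_euler("xyz",o["orientation"],degrees=True).as_matrix();T[:3,3]=o["eef_pos"]
    E=T@f["mount"]
    if name: cv2.imwrite(name,f["img"][:,:,::-1])
    return o,f,E
def lids(lo,hi):
    o,f,E=wf("pics/w_%d.png"%(get_obs()["time"]*100));Q=pts(f,E)
    m=((Q[...,2]>lo)&(Q[...,2]<hi)&(f["range_z"]>0)).astype(np.uint8)
    k,l,st,c=cv2.connectedComponentsWithStats(m)
    print(o["eef_pos"],o["orientation"])
    for i in range(1,k):
        if st[i,4]>200:
            v,u=np.nonzero(l==i);q=Q[l==i]
            print(c[i].round(0),st[i],"mid",((q.min(0)+q.max(0))/2).round(4),"mean",q.mean(0).round(4),"ext",np.ptp(q,axis=0).round(4),"zmed",np.median(q[:,2]).round(4))
if __name__=="__main__": lids(float(sys.argv[1]),float(sys.argv[2]))
E
python3 w.py .064 .08
```

```text
time: 1.48
eef_pos: [0.5149, 0.3471, 0.2379]
orientation: [-179.9, -0.1, 179.9]
wrist_force: [0.5, 0.7, -0.4]
finger_gap: 1.001
grip_force: 0.0
time: 2.07
eef_pos: [0.6575, 0.2533, 0.2369]
orientation: [-180.0, -0.2, 179.8]
wrist_force: [-0.4, 0.6, 0.2]
finger_gap: 1.001
grip_force: 0.0
[0.65749548 0.25331802 0.23693253] [-1.79950062e+02 -1.63817616e-01  1.79793187e+02]
[431.  23.] [413   0  52  36 306] mid [0.4891 0.3578 0.0736] mean [0.4938 0.3507 0.0746] ext [0.0277 0.0452 0.0128] zmed 0.0745
[419. 141.] [409 111  32  63 536] mid [0.5918 0.3547 0.072 ] mean [0.5901 0.3485 0.0716] ext [0.0568 0.0268 0.0159] zmed 0.072
[320. 208.] [ 297  185   46   46 1646] mid [0.6543 0.2565 0.0676] mean [0.6535 0.2565 0.0684] ext [0.0462 0.0449 0.0072] zmed 0.0685
```

```bash
python3 -m handwheel '{"translation":[[0.1,0.2,2],[0.1,0.2,5],[0.1,0.2,8],[0.1,0.2,11],[0.1,0.2,14],[0.1,0.2,16.5],[0.1,0.2,18.5],[0.1,0.2,19.8],[0.1,0.2,20.5],[0.1,0.2,20.5]],"rot":[[0,0,0],[0,0,0],[0,0,0],[0,0,0],[0,0,0],[0,0,0],[0,0,0],[0,0,0],[0,0,0],[0,0,0]]}' -1 40
python3 -m handwheel '{"translation":[[0,0,0],[0,0,0],[0,0,0],[0,0,0],[0,0,0],[0,0,0],[0,0,0],[0,0,0]],"rot":[[0,0,0],[0,0,0],[0,0,0],[0,0,0],[0,0,0],[0,0,0],[0,0,0],[0,0,0]]}' 1 40
```

```text
time: 2.95
eef_pos: [0.6545, 0.2571, 0.0327]
orientation: [-180.0, -0.1, -179.9]
wrist_force: [-0.3, 0.3, 0.5]
finger_gap: 1.002
grip_force: 0.0
time: 3.62
eef_pos: [0.664, 0.2539, 0.0443]
orientation: [-179.8, 0.9, 179.8]
wrist_force: [-2.3, -12.8, 40.6]
finger_gap: 0.002
grip_force: 20.4
```

```bash
python3 - <<'E'
from w import *
o,f,E=wf();a=cv2.resize(f["img"],(400,300))
s=grab_frame("scene")["img"];t=grab_frame("top")["img"]
b=cv2.resize(s[140:300,390:550],(400,300));c=cv2.resize(t[110:290,130:290],(400,300))
d=cv2.resize(s,(400,300))
cv2.imwrite("pics/a1.png",np.vstack([np.hstack([a,b]),np.hstack([c,d])])[:,:,::-1]);print(o["wrist_force"],o["finger_gap"],o["grip_force"])
E
```

```text
[ -2.28628938 -12.84954869  40.62225515] 0.0021825049875224146 20.36106588318944
```

View pics/a1.png

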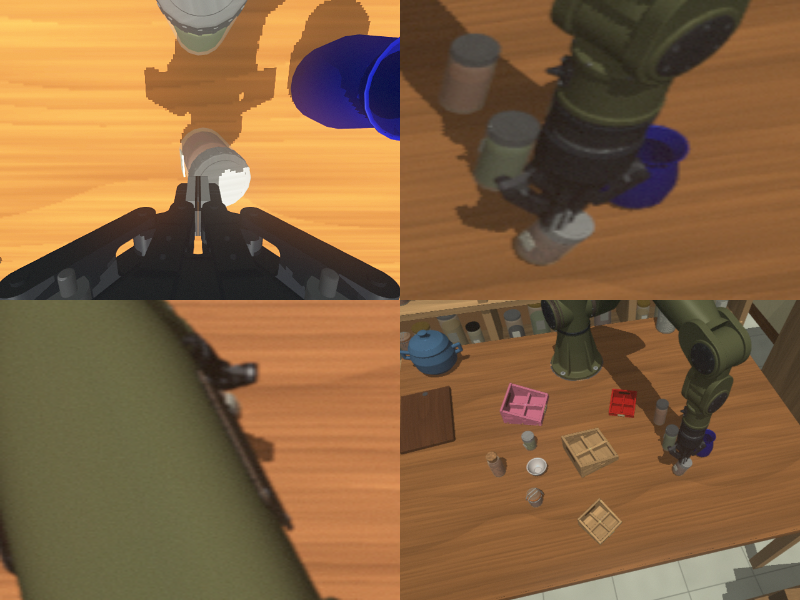

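```bash
python3 -m handwheel '{"translation":[[0,0,-0.5],[0,0,-1],[0,0,-1.5],[0,0,-2.5],[0,0,-5],[0,0,-8],[0,0,-11],[0,0,-14],[0,0,-16],[0,0,-16]],"rot":[[0,0,0],[0,0,0],[0,0,0],[0,0,0],[0,0,0],[0,0,0],[0,0,0],[0,0,0],[0,0,0],[0,0,0]]}' - 40
python3 - <<'E'
from w import *
o,f,E=wf();print(o["eef_pos"]);np.savez("w1.npz",E=E,**f);a=cv2.resize(f["img"],(640,480))
cv2.imwrite("pics/a2.png",a[:,:,::-1])
import time
Q=pts(f,E);m=(Q[...,2]>.012)&(f["range_z"]>0)&(Q[...,2]<.09)&(Q[...,0]>.58)&(Q[...,1]<.33)
print(len(Q[m]),Q[m].min(0),Q[m].max(0))
E
```

```text
time: 4.6
eef_pos: [0.6586, 0.258, 0.2001]
orientation: [179.8, 0.4, -180.0]
wrist_force: [-0.6, -0.5, 0.9]
finger_gap: -0.005
grip_force: 0.0
[0.65858258 0.25804234 0.20007556]
7254 [ 0.58025534 -0.10556468  0.01200326] [0.85877495 0.2792414  0.07109556]
```

View pics/a2.png

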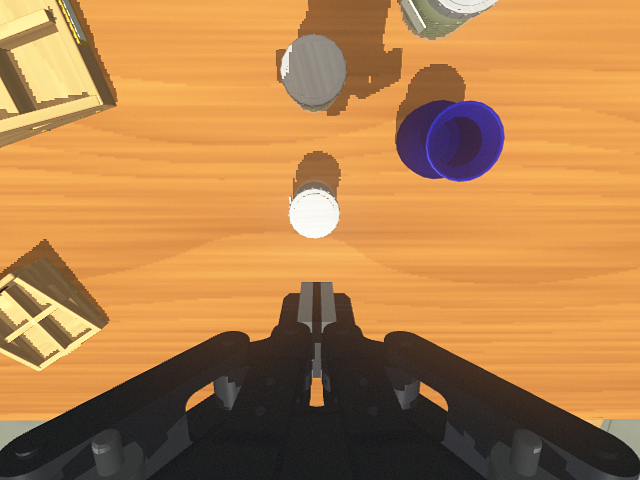

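```bash
python3 w.py .06 .08; python3 - <<'E'
from h import *
f=dict(np.load("w1.npz"));E=f["E"];I=np.linalg.inv(E)
for p in([.6586,.258,.2],[.6586,.258,.07],[.655,.2555,.07],[.6586,.258,.0]):
    q=I[:3,:3]@np.array(p)+I[:3,3];print(p,f["cx"]+f["fx"]*q[0]/-q[2],f["cy"]+f["fy"]*q[1]/q[2])
print(f["range_z"][286:310:6,312:330:4])
t=dict(np.load("top0.npz"))
E
```

```text
[0.65772305 0.25766158 0.19728516] [ 179.89201291    0.25637243 -179.97022528]
[448.  12.] [425   0  60  23 430] mid [0.4945 0.3608 0.07  ] mean [0.4975 0.356  0.0709] ext [0.0165 0.0394 0.0199] zmed 0.0726
[426. 139.] [413 105  41  73 942] mid [0.5914 0.3556 0.07  ] mean [0.5895 0.3487 0.0697] ext [0.0591 0.0307 0.02  ] zmed 0.0698
[314. 214.] [ 289  189   52   52 2086] mid [0.6538 0.2565 0.0657] mean [0.6529 0.2564 0.0682] ext [0.0458 0.0454 0.0113] zmed 0.0684
[0.6586, 0.258, 0.2] 315.9528180871079 277.12164220201765
[0.6586, 0.258, 0.07] 315.6615330049569 219.2405433338435
[0.655, 0.2555, 0.07] 312.8300091603703 215.26788948103595
[0.6586, 0.258, 0.0] 315.5840811224748 203.8501222578218
[[0.14586847 0.1448997  0.14641923 0.14590402 0.14532396]
 [0.1400189  0.13906562 0.13965794 0.14001629 0.13995469]
 [0.13508816 0.13400823 0.13467817 0.13589838 0.13420518]
 [0.13080451 0.         0.12859677 0.13030624 0.13019669]]
```

```bash
python3 - <<'E'
from w import *
o=get_obs();s=grab_frame("scene");Q=pts(s);T=o["eef_pos"];print(T)
m=(np.hypot(Q[...,0]-T[0],Q[...,1]-T[1])<.06)&(Q[...,2]>.1)&(Q[...,2]<.35)&(s["range_z"]>0)
q=Q[m];v,u=np.nonzero(m)
for lo in np.arange(.16,.32,.01):
    k=(q[:,2]>=lo)&(q[:,2]<lo+.01)
    if k.sum():print(lo.round(2),k.sum(),q[k].mean(0).round(3),(q[k].max(0)-q[k].min(0)).round(3))
I=s["extrinsics"];p=I[:3,:3]@T+I[:3,3];U=s["cx"]-s["fx"]*p[0]/p[2];V=s["cy"]+s["fy"]*p[1]/p[2];print("TCP px",U,V,"u,v",u.min(),u.max(),v.min(),v.max())
a=int(U);b=int(V);cv2.circle(s["img"],(a,b),1,(255,0,0),-1)
c=cv2.resize(s["img"][b-75:b+75,a-75:a+75],(600,600),interpolation=cv2.INTER_CUBIC);cv2.imwrite("pics/a3.png",c[:,:,::-1])
E
```

```text
[0.65667609 0.25718464 0.19492753]
0.22 2 [0.664 0.252 0.228] [0.001 0.    0.002]
0.23 40 [0.665 0.254 0.236] [0.021 0.026 0.009]
0.24 48 [0.665 0.254 0.245] [0.018 0.028 0.009]
0.25 52 [0.666 0.254 0.254] [0.015 0.027 0.01 ]
0.26 35 [0.667 0.256 0.265] [0.007 0.038 0.01 ]
0.27 115 [0.667 0.257 0.276] [0.027 0.067 0.01 ]
0.28 148 [0.664 0.253 0.284] [0.027 0.084 0.01 ]
0.29 149 [0.669 0.26  0.296] [0.025 0.099 0.01 ]
0.3 159 [0.67  0.263 0.305] [0.019 0.113 0.01 ]
0.31 238 [0.667 0.256 0.315] [0.033 0.119 0.01 ]
TCP px 461.8044068238869 223.00471070127657 u,v 442 510 172 217
```

View pics/a3.png

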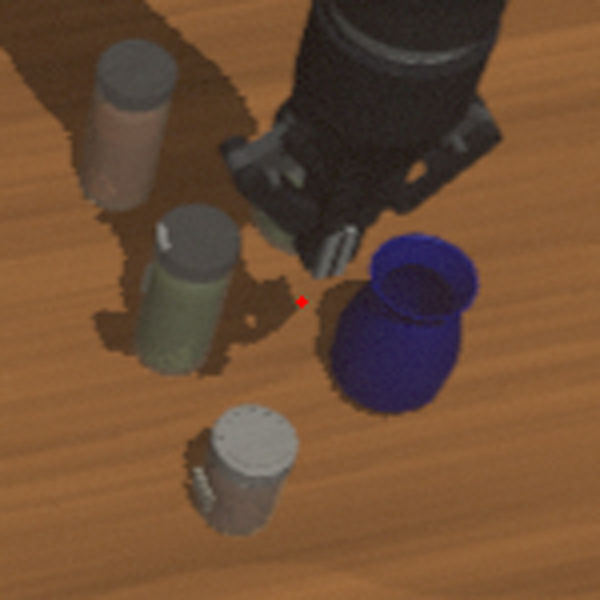

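The scene view shows the real fingertips, near (330,275) in the crop, well above the reported TCP (red dot). The grasp therefore closed above the jar's shoulder, and the jar stands unharmed. I'll measure the true fingertip offset.

```bash
cat > tip.py <<'E'
from w import *
from scipy.spatial.transform import Rotation as Ro
o,f,E=wf();T=o["eef_pos"];R=Ro.from_euler("xyz",o["orientation"],degrees=True).as_matrix()
print("tcp",T,"gap",o["finger_gap"])
for n,g,E in(("wrist",f,E),("scene",grab_frame("scene"),None),("top",grab_frame("top"),None)):
    L=(pts(g,E)-T)@R   # tool coords
    m=(abs(L[...,0])<.05)&(abs(L[...,1])<.065)&(L[...,2]>-.08)&(L[...,2]<.06)&(g["range_z"]>0)
    q=L[m]
    for lo in np.arange(-.08,.06,.01):
        k=(q[:,2]>=lo)&(q[:,2]<lo+.01)
        if k.sum()>3:print(n,lo.round(3),k.sum(),"x",np.percentile(q[k,0],[2,50,98]).round(3),"y",np.percentile(q[k,1],[2,50,98]).round(3),"zmax",q[k,2].max().round(4))
E
python3 tip.py; python3 -m handwheel '{"translation":[[0,0,0],[0,0,0],[0,0,0],[0,0,0],[0,0,0],[0,0,0],[0,0,0]],"rot":[[0,0,0],[0,0,0],[0,0,0],[0,0,0],[0,0,0],[0,0,0],[0,0,0]]}' -1 40; python3 tip.py
```

```text
tcp [0.65583251 0.25680936 0.19341466] gap -0.0007645360873785679
wrist -0.08 2372 x [-0.006  0.013  0.015] y [-0.027 -0.001  0.028] zmax -0.07
wrist -0.07 1189 x [-0.008  0.01   0.013] y [-0.011  0.     0.011] zmax -0.06
wrist -0.06 889 x [0.008 0.009 0.013] y [-0.013  0.     0.013] zmax -0.05
wrist -0.05 715 x [0.008 0.009 0.013] y [-0.013  0.     0.013] zmax -0.04
wrist -0.04 230 x [0.008 0.012 0.013] y [-0.011  0.     0.011] zmax -0.0341
scene -0.08 63 x [-0.014 -0.012 -0.006] y [-0.027 -0.002  0.024] zmax -0.0705
scene -0.07 34 x [-0.013 -0.01  -0.006] y [-0.013 -0.001  0.011] zmax -0.0601
scene -0.06 55 x [-0.013 -0.01   0.002] y [-0.014 -0.005  0.011] zmax -0.05
scene -0.05 47 x [-0.012 -0.008  0.004] y [-0.014 -0.005  0.013] zmax -0.0402
scene -0.04 21 x [-0.013 -0.01  -0.003] y [-0.011 -0.005  0.01 ] zmax -0.0326
top -0.08 7 x [-0.001  0.006  0.011] y [-0.031 -0.018 -0.016] zmax -0.0727
top -0.06 4 x [0.002 0.004 0.006] y [-0.016 -0.015 -0.015] zmax -0.0505
time: 5.48
eef_pos: [0.6562, 0.2568, 0.1941]
orientation: [180.0, 0.0, -180.0]
wrist_force: [-0.2, 0.1, -0.9]
finger_ga
[... 228 characters left out ...]
54] zmax -0.06
wrist -0.06 1636 x [-0.009  0.008  0.013] y [-0.054 -0.041  0.054] zmax -0.05
wrist -0.05 585 x [-0.008  0.004  0.013] y [-0.046 -0.041  0.047] zmax -0.0422
scene -0.08 73 x [-0.013 -0.008  0.008] y [-0.056  0.042  0.056] zmax -0.0702
scene -0.07 86 x [-0.013 -0.008  0.008] y [-0.056  0.042  0.055] zmax -0.0602
scene -0.06 66 x [-0.013 -0.008  0.008] y [-0.055  0.043  0.056] zmax -0.05
scene -0.05 19 x [-0.011 -0.005  0.007] y [-0.049  0.043  0.05 ] zmax -0.0438
top -0.08 13 x [0.004 0.009 0.01 ] y [-0.058 -0.049 -0.045] zmax -0.0704
top -0.07 12 x [0.    0.005 0.01 ] y [-0.058 -0.053 -0.048] zmax -0.0608
top -0.06 13 x [0.005 0.007 0.01 ] y [-0.056 -0.051 -0.046] zmax -0.0517
```

Both views agree: the fingers' real ends sit 33 mm (shut) to 45 mm (open) behind the reported TCP, with x and y centred. I'll go 36 mm lower than before and grasp again.

```bash
python3 -m handwheel '{"translation":[[0,0,3],[0,0,6],[0,0,9],[0,0,12],[0,0,14.5],[0,0,16.5],[0,0,18],[0,0,19],[0,0,19.8],[0,0,19.8],[0,0,19.8]],"rot":[[0,0,0],[0,0,0],[0,0,0],[0,0,0],[0,0,0],[0,0,0],[0,0,0],[0,0,0],[0,0,0],[0,0,0],[0,0,0]]}' -1 40
python3 -m handwheel '{"translation":[[0,0,0],[0,0,0],[0,0,0],[0,0,0],[0,0,0],[0,0,0],[0,0,0],[0,0,0]],"rot":[[0,0,0],[0,0,0],[0,0,0],[0,0,0],[0,0,0],[0,0,0],[0,0,0],[0,0,0]]}' 1 40
python3 -m handwheel '{"translation":[[0,0,-1],[0,0,-3],[0,0,-5],[0,0,-7.5],[0,0,-10],[0,0,-12.5],[0,0,-15],[0,0,-15],[0,0,-15]],"rot":[[0,0,0],[0,0,0],[0,0,0],[0,0,0],[0,0,0],[0,0,0],[0,0,0],[0,0,0],[0,0,0]]}' 1 40
```

```text
time: 6.55
eef_pos: [0.6564, 0.2569, -0.0035]
orientation: [180.0, 0.0, -180.0]
wrist_force: [0.2, -0.4, -0.7]
finger_gap: 1.0
grip_force: 0.0
time: 7.22
eef_pos: [0.6571, 0.2571, -0.0027]
orientation: [180.0, 0.1, -180.0]
wrist_force: [-1.8, 0.2, 6.1]
finger_gap: 0.528
grip_force: 41.0
time: 7.97
eef_pos: [0.6573, 0.2572, 0.1482]
orientation: [179.9, 0.2, -180.0]
wrist_force: [-0.1, -0.7, -1.0]
finger_gap: 0.531
grip_force: 41.1
```

```bash
python3 -m handwheel '{"translation":[[0.5,-1,0],[1.5,-3,0],[2.7,-5.5,0],[3.9,-8,0],[5.1,-10.5,0],[6.3,-13,0],[7.5,-15.5,0],[8.7,-18,0],[9.9,-20.5,0],[11,-22.8,0],[11.9,-24.9,0],[11.9,-24.9,0]],"rot":[[0,0,0],[0,0,0],[0,0,0],[0,0,0],[0,0,0],[0,0,0],[0,0,0],[0,0,0],[0,0,0],[0,0,0],[0,0,0],[0,0,0]]}' 1 40
python3 -m handwheel '{"translation":[[0,0,0],[0,0,1],[0,0,2.5],[0,0,4.5],[0,0,5.5],[0,0,5.5],[0,0,5.5]],"rot":[[0,0,0],[0,0,0],[0,0,0],[0,0,0],[0,0,0],[0,0,0],[0,0,0]]}' 1 40
python3 - <<'E'
from w import *
o,f,E=wf();print(o["eef_pos"]);cv2.imwrite("pics/b1.png",f["img"][:,:,::-1]);np.savez("wb1.npz",E=E,**f)
E
```

```text
time: 8.97
eef_pos: [0.5339, 0.0045, 0.1445]
orientation: [-179.9, -0.2, 179.8]
wrist_force: [-0.2, 0.8, -1.1]
finger_gap: 0.531
grip_force: 41.3
time: 9.55
eef_pos: [0.5365, 0.0084, 0.0901]
orientation: [180.0, -0.1, -179.9]
wrist_force: [0.2, -0.2, -1.2]
finger_gap: 0.528
grip_force: 41.3
[0.53650344 0.00838786 0.09009891]
```

View pics/b1.png

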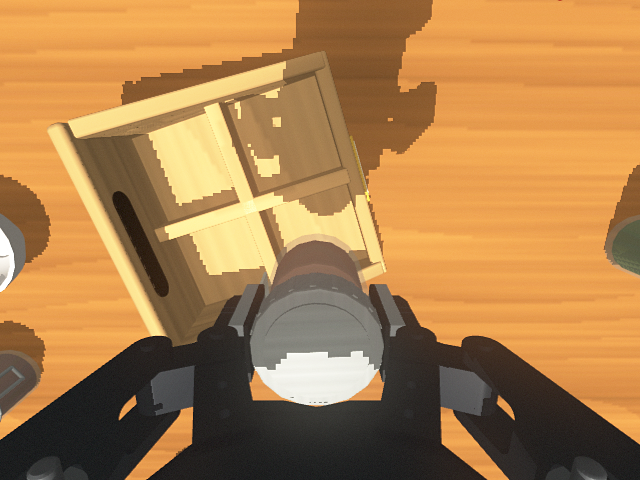

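```bash
python3 - <<'E'
from h import *
f=dict(np.load("wb1.npz"));E=f["E"]
C=ray(f,253,208,.034,E);print("crossing",C)
print("back slot side corner",ray(f,58,128,.075,E),"front corner",ray(f,383,267,.025,E), ray(f,323,58,.03,E))
# lid rim centre from range
Q=pts(f,E);m=(Q[...,2]>.13)&(abs(Q[...,0]-.536)<.035)&(abs(Q[...,1]-.008)<.024)&(Q[...,2]<.17)
q=Q[m];print(len(q),np.percentile(q,[1,50,99],axis=0).round(4))
h=q[q[:,2]>np.percentile(q[:,2],99)-.004];print("lid",h.min(0),h.max(0))
E
```

```text
crossing [ 0.51048988 -0.03351021  0.034     ]
back slot side corner [ 0.46081814 -0.12393348  0.075     ] front corner [0.55550426 0.05683085 0.025     ] [0.41932659 0.01235725 0.03      ]
16771 [[ 0.5111 -0.0154  0.1317]
 [ 0.5273  0.0081  0.1609]
 [ 0.554   0.0314  0.1628]]
lid [ 0.51040906 -0.01599922  0.15880326] [0.55683648 0.03199897 0.16994174]
```

```bash
python3 -m handwheel '{"translation":[[-0.1,0.2,1],[-0.1,0.2,2.5],[-0.1,0.2,4],[-0.1,0.2,5.5],[-0.1,0.2,6.5],[-0.1,0.2,7.2],[-0.1,0.2,7.5],[-0.1,0.2,7.7],[-0.1,0.2,7.7]],"rot":[[0,0,0],[0,0,0],[0,0,0],[0,0,0],[0,0,0],[0,0,0],[0,0,0],[0,0,0],[0,0,0]]}' 1 40
python3 -m handwheel '{"translation":[[0,0,0.1],[0,0,0.2],[0,0,0.3],[0,0,0.4],[0,0,0.5]],"rot":[[0,0,0],[0,0,0],[0,0,0],[0,0,0],[0,0,0]]}' 1 40
```

```text
time: 10.35
eef_pos: [0.5386, 0.0098, 0.0142]
orientation: [180.0, 0.0, -180.0]
wrist_force: [-0.4, -0.3, -1.0]
finger_gap: 0.53
grip_force: 41.3
time: 10.77
eef_pos: [0.5384, 0.0097, 0.0092]
orientation: [180.0, 0.0, -180.0]
wrist_force: [0.3, 0.6, -0.8]
finger_gap: 0.531
grip_force: 41.3
```

```bash
python3 -m handwheel '{"translation":[[0,0,0.05],[0,0,0.1],[0,0,0.15],[0,0,0.2],[0,0,0.2]],"rot":[[0,0,0],[0,0,0],[0,0,0],[0,0,0],[0,0,0]]}' 1 40

```

```text
time: 11.18
eef_pos: [0.5383, 0.0097, 0.0073]
orientation: [-180.0, 0.0, -180.0]
wrist_force: [-1.6, -0.5, 2.1]
finger_gap: 0.526
grip_force: 41.5
```

```bash
python3 -m handwheel '{"translation":[[0,0,0],[0,0,0],[0,0,0],[0,0,0]],"rot":[[0,0,0],[0,0,0],[0,0,0],[0,0,0]]}' -0.5 40
python3 -m handwheel '{"translation":[[0,0,-1],[0,0,-3],[0,0,-6],[0,0,-9],[0,0,-12],[0,0,-14],[0,0,-14]],"rot":[[0,0,0],[0,0,0],[0,0,0],[0,0,0],[0,0,0],[0,0,0],[0,0,0]]}'
python3 -m handwheel '{"translation":[[0.6,-1.5,0],[1.8,-4.5,0],[3,-7.5,0],[4.2,-10.5,0],[5.4,-13.5,0],[6.6,-16.5,0],[7.8,-19.5,0],[9,-22.5,0],[10.2,-25,0],[10.8,-26.1,0],[10.8,-26.1,0],[10.8,-26.1,0]],"rot":[[0,0,0],[0,0,0],[0,0,0],[0,0,0],[0,0,0],[0,0,0],[0,0,0],[0,0,0],[0,0,0],[0,0,0],[0,0,0],[0,0,0]]}' -1
python3 w.py .062 .08
python3 - <<'E'
from w import *
t=grab_frame("top");s=grab_frame("scene")
cv2.imwrite("pics/c1.png",np.hstack([cv2.resize(t["img"][150:300,270:430],(400,375)),cv2.resize(s["img"][180:310,240:370],(400,375))])[:,:,::-1])
E
```

```text
time: 11.52
eef_pos: [0.5383, 0.0098, 0.0071]
orientation: [180.0, 0.0, -180.0]
wrist_force: [0.0, 0.6, -0.5]
finger_gap: 0.748
grip_force: 0.0
time: 12.1
eef_pos: [0.5417, 0.0098, 0.1529]
orientation: [180.0, 0.5, -180.0]
wrist_force: [1.4, -1.0, 0.0]
finger_gap: 0.752
grip_force: 0.0
time: 13.1
eef_pos: [0.4299, -0.2515, 0.147]
orientation: [180.0, -0.0, 179.9]
wrist_force: [-0.2, -0.2, -0.3]
finger_gap: 0.999
grip_force: 0.0
[ 0.42985154 -0.25148811  0.14699935] [ 1.79965055e+02 -7.67134868e-03  1.79910342e+02]
[193.  22.] [ 166    0   66   46 1311] mid [ 0.2875 -0.326   0.069 ] mean [ 0.2887 -0.3293  0.0684] ext [0.0258 0.0381 0.0141] zmed 0.068
[316. 230.] [ 286  200   62   61 2874] mid [ 0.4261 -0.2511  0.0668] mean [ 0.4251 -0.2514  0.0683] ext [0.0457 0.0459 0.0093] zmed 0.0684
[487. 295.] [ 468  257   48   89 1615] mid [ 0.4842 -0.1142  0.0689] mean [ 0.4771 -0.1189  0.0701] ext [0.0713 0.0365 0.0138] zmed 0.072
[153. 320.] [137 309  34  25 300] mid [ 0.5011 -0.3825  0.071 ] mean [ 0.4967 -0.3801  0.0725] ext [0.0173 0.0254 0.0179] zmed 0.0732
[622. 359.] [ 600  331   40   58 1790] mid [5.347e-01 3.000e-04 7.130e-02] mean [ 0.5319 -0.0038  0.0748] ext [0.0463 0.0289 0.0173] zmed 0.0772
```

View pics/c1.png

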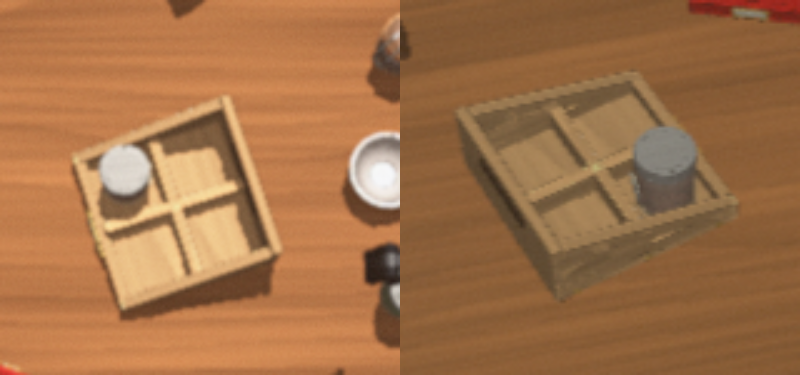

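The top view shows short A upright in the far front cell, with the caddy unmoved. Next is short B.

```bash
python3 -m handwheel '{"translation":[[0.1,0,2],[0.1,0,5],[0.1,0,8],[0.1,0,10.5],[0.1,0,12.5],[0.1,0,14],[0.1,0,15],[0.1,0,15],[0.1,0,15]],"rot":[[0,0,0],[0,0,0],[0,0,0],[0,0,0],[0,0,0],[0,0,0],[0,0,0],[0,0,0],[0,0,0]]}' -1 40
python3 -m handwheel '{"translation":[[0,0,0],[0,0,0],[0,0,0],[0,0,0],[0,0,0],[0,0,0],[0,0,0],[0,0,0]],"rot":[[0,0,0],[0,0,0],[0,0,0],[0,0,0],[0,0,0],[0,0,0],[0,0,0],[0,0,0]]}' 1 40
python3 -m handwheel '{"translation":[[0,0,-1],[0,0,-3],[0,0,-5],[0,0,-7.5],[0,0,-10],[0,0,-12.5],[0,0,-15],[0,0,-15],[0,0,-15]],"rot":[[0,0,0],[0,0,0],[0,0,0],[0,0,0],[0,0,0],[0,0,0],[0,0,0],[0,0,0],[0,0,0]]}' 1 40
```

```text
time: 14.0
eef_pos: [0.4295, -0.2506, -0.0029]
orientation: [180.0, -0.0, -179.9]
wrist_force: [0.3, 0.6, 0.3]
finger_gap: 1.0
grip_force: 0.0
time: 14.67
eef_pos: [0.4302, -0.2518, -0.0018]
orientation: [-180.0, 0.1, -180.0]
wrist_force: [-0.2, 0.4, 5.5]
finger_gap: 0.528
grip_force: 40.4
time: 15.42
eef_pos: [0.4304, -0.252, 0.1491]
orientation: [-179.9, 0.2, -180.0]
wrist_force: [-1.0, -0.3, -1.4]
finger_gap: 0.534
grip_force: 41.1
```

```bash
python3 -m handwheel '{"translation":[[-0.2,1,0],[-0.5,3,0],[-0.9,5.5,0],[-1.3,8,0],[-1.7,10.5,0],[-2.1,13,0],[-2.5,15.5,0],[-2.9,18,0],[-3.3,20.5,0],[-3.7,22.5,0],[-3.9,23.9,0],[-3.9,23.9,0]],"rot":[[0,0,0],[0,0,0],[0,0,0],[0,0,0],[0,0,0],[0,0,0],[0,0,0],[0,0,0],[0,0,0],[0,0,0],[0,0,0],[0,0,0]]}' 1 40
python3 -m handwheel '{"translation":[[0,0,0],[0,0,1],[0,0,2.5],[0,0,4.5],[0,0,5.5],[0,0,5.5],[0,0,5.5]],"rot":[[0,0,0],[0,0,0],[0,0,0],[0,0,0],[0,0,0],[0,0,0],[0,0,0]]}' 1 40
python3 - <<'E'
from w import *
o,f,E=wf("pics/b2.png");print(o["eef_pos"])
Q=pts(f,E);T=o["eef_pos"];m=(Q[...,2]>.13)&(abs(Q[...,0]-T[0])<.035)&(abs(Q[...,1]-T[1])<.024)&(Q[...,2]<.18)
q=Q[m];h=q[q[:,2]>np.percentile(q[:,2],99)-.004];print("lid",(h.min(0)+h.max(0))/2)
# visible caddy floor extents near target cell & short A lid
m=(abs(Q[...,2]-.08)<.012)&(abs(Q[...,0]-.535)<.05)&(abs(Q[...,1]-.01)<.04);q=Q[m];print("shA lid",q.mean(0) if len(q) else None,len(q))
E
```

```text
time: 16.42
eef_pos: [0.4669, -0.0093, 0.1455]
orientation: [179.9, -0.2, -179.8]
wrist_force: [-0.3, 0.0, -1.6]
finger_gap: 0.53
grip_force: 41.3
time: 17.0
eef_pos: [0.4672, -0.0128, 0.0914]
orientation: [-180.0, -0.1, 180.0]
wrist_force: [-0.1, -0.2, -1.6]
finger_gap: 0.524
grip_force: 41.3
[ 0.46722071 -0.01282148  0.09135542]
lid [ 0.45386233 -0.01282294  0.17556218]
shA lid [0.54787427 0.01883412 0.07840287] 551
```

```bash
python3 -m handwheel '{"translation":[[-0.1,0,1],[-0.1,0,2.5],[-0.1,0,4],[-0.1,0,5.5],[-0.1,0,6.5],[-0.1,0,7.2],[-0.1,0,7.5],[-0.1,0,7.7],[-0.1,0,7.7]],"rot":[[0,0,0],[0,0,0],[0,0,0],[0,0,0],[0,0,0],[0,0,0],[0,0,0],[0,0,0],[0,0,0]]}' 1 40
python3 -m handwheel '{"translation":[[0,0,0.1],[0,0,0.2],[0,0,0.3],[0,0,0.4],[0,0,0.4]],"rot":[[0,0,0],[0,0,0],[0,0,0],[0,0,0],[0,0,0]]}' 1 40
python3 -m handwheel '{"translation":[[0,0,0.05],[0,0,0.1],[0,0,0.15],[0,0,0.2],[0,0,0.2]],"rot":[[0,0,0],[0,0,0],[0,0,0],[0,0,0],[0,0,0]]}' 1 40
```

```text
time: 17.8
eef_pos: [0.4696, -0.0123, 0.0152]
orientation: [-180.0, 0.0, -180.0]
wrist_force: [0.4, 0.1, -1.3]
finger_gap: 0.529
grip_force: 41.3
time: 18.22
eef_pos: [0.4693, -0.0123, 0.0111]
orientation: [-180.0, 0.0, -180.0]
wrist_force: [0.6, 0.1, -1.7]
finger_gap: 0.531
grip_force: 41.3
time: 18.63
eef_pos: [0.4692, -0.0123, 0.009]
orientation: [-180.0, -0.0, -180.0]
wrist_force: [0.5, -0.5, 0.0]
finger_gap: 0.528
grip_force: 41.3
```

```bash
python3 -m handwheel '{"translation":[[0,0,0.05],[0,0,0.1],[0,0,0.1]],"rot":[[0,0,0],[0,0,0],[0,0,0]]}' 1 40
python3 -m handwheel '{"translation":[[0,0,0],[0,0,0],[0,0,0],[0,0,0]],"rot":[[0,0,0],[0,0,0],[0,0,0],[0,0,0]]}' -0.5 40
python3 -m handwheel '{"translation":[[0,0,-1],[0,0,-3],[0,0,-6],[0,0,-9],[0,0,-12],[0,0,-14],[0,0,-14]],"rot":[[0,0,0],[0,0,0],[0,0,0],[0,0,0],[0,0,0],[0,0,0],[0,0,0]]}'
```

```text
time: 18.88
eef_pos: [0.4693, -0.0123, 0.0083]
orientation: [180.0, 0.0, -180.0]
wrist_force: [-0.5, -0.0, 1.6]
finger_gap: 0.528
grip_force: 41.5
time: 19.22
eef_pos: [0.4693, -0.0123, 0.0081]
orientation: [-180.0, 0.0, -180.0]
wrist_force: [-0.2, -0.1, 0.9]
finger_gap: 0.749
grip_force: 0.0
time: 19.8
eef_pos: [0.4725, -0.0124, 0.1535]
orientation: [-180.0, 0.5, -180.0]
wrist_force: [0.2, -0.7, 1.1]
finger_gap: 0.751
grip_force: 0.0
```

```bash
python3 -m handwheel '{"translation":[[0.2,1,0],[0.6,3.5,0],[1.1,6.5,0],[1.6,9.5,0],[2.1,12.5,0],[2.7,15.5,0],[3.2,18.5,0],[3.7,21.5,0],[4.2,24.5,0],[4.6,26.5,0],[4.7,27.2,0],[4.7,27.2,0]],"rot":[[0,0,0],[0,0,0],[0,0,0],[0,0,0],[0,0,0],[0,0,0],[0,0,0],[0,0,0],[0,0,0],[0,0,0],[0,0,0],[0,0,0]]}' -1
python3 w.py .1 .118
python3 - <<'E'
from w import *
t=grab_frame("top");s=grab_frame("scene")
cv2.imwrite("pics/c2.png",np.hstack([cv2.resize(t["img"][150:300,270:430],(400,375)),cv2.resize(s["img"][180:310,240:370],(400,375))])[:,:,::-1])
E
```

```text
time: 20.8
eef_pos: [0.4207, 0.2609, 0.147]
orientation: [-180.0, -0.1, -179.8]
wrist_force: [0.2, -0.7, 0.5]
finger_gap: 1.002
grip_force: 0.0
[0.42073612 0.26093614 0.14697959] [-1.79950248e+02 -1.07373941e-01 -1.79816802e+02]
[318. 247.] [ 282  212   72   71 3937] mid [0.4184 0.2619 0.1054] mean [0.4166 0.2621 0.1082] ext [0.0467 0.0457 0.0108] zmed 0.1084
[310. 393.] [ 280  378   60   29 1151] mid [0.5289 0.2564 0.1054] mean [0.528  0.2571 0.1067] ext [0.018  0.0442 0.0107] zmed 0.1077
```

View pics/c2.png

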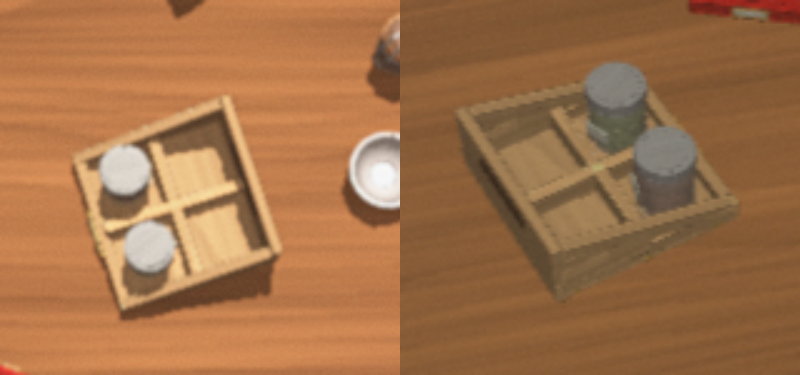

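Both short jars stand in the front row. Next is tall B.

```bash
python3 -m handwheel '{"translation":[[0,0,2],[0,0,4.5],[0,0,7],[0,0,9],[0,0,10.4],[0,0,11.2],[0,0,11.2],[0,0,11.2]],"rot":[[0,0,0],[0,0,0],[0,0,0],[0,0,0],[0,0,0],[0,0,0],[0,0,0],[0,0,0]]}' -1 45
python3 -m handwheel '{"translation":[[0,0,0],[0,0,0],[0,0,0],[0,0,0],[0,0,0],[0,0,0],[0,0,0],[0,0,0]],"rot":[[0,0,0],[0,0,0],[0,0,0],[0,0,0],[0,0,0],[0,0,0],[0,0,0],[0,0,0]]}' 1 45
python3 -m handwheel '{"translation":[[0,0,-1],[0,0,-3],[0,0,-5],[0,0,-7.5],[0,0,-10],[0,0,-12.5],[0,0,-15],[0,0,-15],[0,0,-15]],"rot":[[0,0,0],[0,0,0],[0,0,0],[0,0,0],[0,0,0],[0,0,0],[0,0,0],[0,0,0],[0,0,0]]}' 1 45
```

```text
time: 21.62
eef_pos: [0.4224, 0.259, 0.0363]
orientation: [-180.0, -0.0, 179.9]
wrist_force: [-0.3, -0.2, 0.7]
finger_gap: 1.003
grip_force: 0.0
time: 22.28
eef_pos: [0.423, 0.2604, 0.0372]
orientation: [179.9, 0.1, -180.0]
wrist_force: [-1.4, 0.5, 6.4]
finger_gap: 0.527
grip_force: 45.1
time: 23.03
eef_pos: [0.423, 0.2602, 0.1877]
orientation: [179.9, 0.1, -180.0]
wrist_force: [0.0, 0.0, -2.8]
finger_gap: 0.526
grip_force: 46.5
```

```bash
python3 -m handwheel '{"translation":[[-0.2,-1,0],[-0.6,-3,0],[-1.2,-6,0],[-1.8,-9,0],[-2.4,-12,0],[-3,-15,0],[-3.6,-18,0],[-4.2,-21,0],[-4.8,-24,0],[-5.4,-27,0],[-6,-30,0],[-6.5,-32.5,0]],"rot":[[0,0,0],[0,0,0],[0,0,0],[0,0,0],[0,0,0],[0,0,0],[0,0,0],[0,0,0],[0,0,0],[0,0,0],[0,0,0],[0,0,0]]}' 1 45
python3 -m handwheel '{"translation":[[-0.4,-1.5,0],[-0.4,-1.5,0],[-0.4,-1.5,1],[-0.4,-1.5,3],[-0.4,-1.5,5],[-0.4,-1.5,5],[-0.4,-1.5,5]],"rot":[[0,0,0],[0,0,0],[0,0,0],[0,0,0],[0,0,0],[0,0,0],[0,0,0]]}' 1 45
python3 - <<'E'
from w import *
o,f,E=wf();print(o["eef_pos"])
Q=pts(f,E)
for n,p in(("shB",(.467,-.012)),):
    m=(abs(Q[...,2]-.08)<.012)&(np.hypot(Q[...,0]-p[0],Q[...,1]-p[1])<.035);q=Q[m];print(n,len(q),(q.min(0)+q.max(0))/2,np.ptp(q,axis=0))
cv2.imwrite("pics/d1.png",f["img"][:,:,::-1])
E
```

```text
time: 24.03
eef_pos: [0.4856, -0.0678, 0.1843]
orientation: [-180.0, -0.2, 179.9]
wrist_force: [0.5, -0.2, -2.0]
finger_gap: 0.529
grip_force: 46.4
time: 24.62
eef_pos: [0.4889, -0.0792, 0.1343]
orientation: [179.9, -0.3, -179.9]
wrist_force: [0.6, 0.3, -1.7]
finger_gap: 0.528
grip_force: 46.6
[ 0.48894788 -0.07918231  0.13430641]
shB 3748 [ 0.46522308 -0.01211151  0.07450053] [0.04555024 0.04660029 0.01288327]
```

View pics/d1.png

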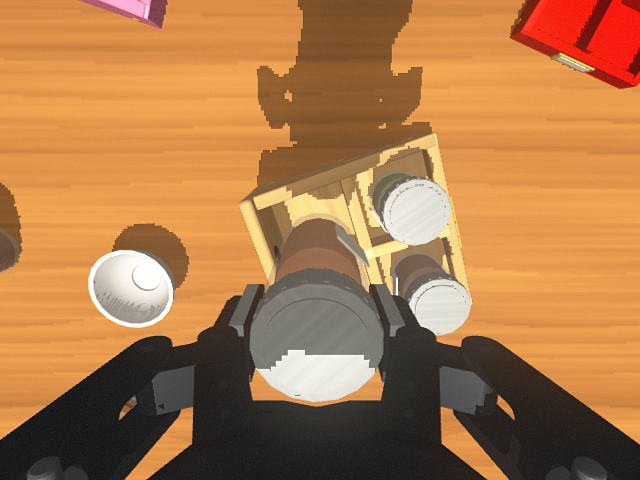

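```bash
python3 -m handwheel '{"translation":[[0,0,1],[0,0,2.5],[0,0,4],[0,0,5.5],[0,0,6.7],[0,0,7.5],[0,0,7.9],[0,0,8],[0,0,8]],"rot":[[0,0,0],[0,0,0],[0,0,0],[0,0,0],[0,0,0],[0,0,0],[0,0,0],[0,0,0],[0,0,0]]}' 1 45
python3 -m handwheel '{"translation":[[0,0,0.1],[0,0,0.2],[0,0,0.3],[0,0,0.4],[0,0,0.4]],"rot":[[0,0,0],[0,0,0],[0,0,0],[0,0,0],[0,0,0]]}' 1 45
```

```text
time: 25.42
eef_pos: [0.4917, -0.0803, 0.0564]
orientation: [-180.0, 0.0, -180.0]
wrist_force: [-0.0, -1.1, -1.2]
finger_gap: 0.529
grip_force: 46.6
time: 25.83
eef_pos: [0.4913, -0.0803, 0.0521]
orientation: [-180.0, 0.0, -180.0]
wrist_force: [0.1, -0.6, -1.5]
finger_gap: 0.529
grip_force: 46.6
```

```bash
python3 -m handwheel '{"translation":[[0,0,0.1],[0,0,0.2],[0,0,0.3],[0,0,0.35],[0,0,0.4],[0,0,0.4]],"rot":[[0,0,0],[0,0,0],[0,0,0],[0,0,0],[0,0,0],[0,0,0]]}' 1 45
python3 -m handwheel '{"translation":[[0,0,0.05],[0,0,0.1],[0,0,0.1]],"rot":[[0,0,0],[0,0,0],[0,0,0]]}' 1 45
```

```text
time: 26.33
eef_pos: [0.4912, -0.0803, 0.048]
orientation: [180.0, -0.0, -180.0]
wrist_force: [-0.4, -0.2, -2.0]
finger_gap: 0.527
grip_force: 46.6
time: 26.58
eef_pos: [0.4914, -0.0803, 0.0472]
orientation: [-180.0, 0.0, -180.0]
wrist_force: [-0.8, 0.3, -0.8]
finger_gap: 0.528
grip_force: 46.9
```

```bash
python3 -m handwheel '{"translation":[[0,0,0.05],[0,0,0.1],[0,0,0.1]],"rot":[[0,0,0],[0,0,0],[0,0,0]]}' 1 45
python3 -m handwheel '{"translation":[[0,0,0],[0,0,0],[0,0,0],[0,0,0]],"rot":[[0,0,0],[0,0,0],[0,0,0],[0,0,0]]}' -0.5 45
python3 -m handwheel '{"translation":[[0,0,-1],[0,0,-3],[0,0,-6],[0,0,-9],[0,0,-12],[0,0,-12],[0,0,-12]],"rot":[[0,0,0],[0,0,0],[0,0,0],[0,0,0],[0,0,0],[0,0,0],[0,0,0]]}'
```

```text
time: 26.83
eef_pos: [0.4918, -0.0803, 0.0471]
orientation: [-180.0, 0.1, -180.0]
wrist_force: [-3.0, 0.5, 7.9]
finger_gap: 0.53
grip_force: 47.7
time: 27.17
eef_pos: [0.4913, -0.0803, 0.046]
orientation: [-180.0, 0.0, -180.0]
wrist_force: [-0.8, -1.0, 0.3]
finger_gap: 0.754
grip_force: 0.0
time: 27.75
eef_pos: [0.4931, -0.0806, 0.1686]
orientation: [-180.0, 0.3, -180.0]
wrist_force: [-0.7, -0.5, -0.1]
finger_gap: 0.748
grip_force: 0.0
```

```bash
python3 -m handwheel '{"translation":[[-0.2,1.5,0],[-0.7,4.5,0],[-1.2,7.5,0],[-1.8,10.5,0],[-2.3,13.5,0],[-2.8,16.5,0],[-3.3,19.5,0],[-3.8,22.5,0],[-4.3,25.5,0],[-4.9,28.5,0],[-5.4,31.5,0],[-5.7,33.5,0]],"rot":[[0,0,0],[0,0,0],[0,0,0],[0,0,0],[0,0,0],[0,0,0],[0,0,0],[0,0,0],[0,0,0],[0,0,0],[0,0,0],[0,0,0]]}' -1
python3 -m handwheel '{"translation":[[0,0,2],[0,0,2],[0,0,2]],"rot":[[0,0,0],[0,0,0],[0,0,0]]}' -1
python3 w.py .1 .118
python3 - <<'E'
from w import *
t=grab_frame("top");s=grab_frame("scene")
cv2.imwrite("pics/c3.png",np.hstack([cv2.resize(t["img"][150:300,270:430],(400,375)),cv2.resize(s["img"][180:310,240:370],(400,375))])[:,:,::-1])
E
```

```text
time: 28.75
eef_pos: [0.5475, 0.2571, 0.1645]
orientation: [-180.0, -0.1, -179.9]
wrist_force: [-0.5, -0.7, 0.0]
finger_gap: 1.0
grip_force: 0.0
time: 29.0
eef_pos: [0.5462, 0.2539, 0.144]
orientation: [-179.9, -0.3, -180.0]
wrist_force: [0.1, -0.6, 0.6]
finger_gap: 1.003
grip_force: 0.0
[0.54619733 0.25389836 0.14396381] [-179.86662876   -0.25550384 -179.96324326]
[320. 249.] [ 284  213   73   72 4034] mid [0.5437 0.2562 0.1056] mean [0.5422 0.2561 0.1082] ext [0.0462 0.0462 0.0111] zmed 0.1084
```

View pics/c3.png

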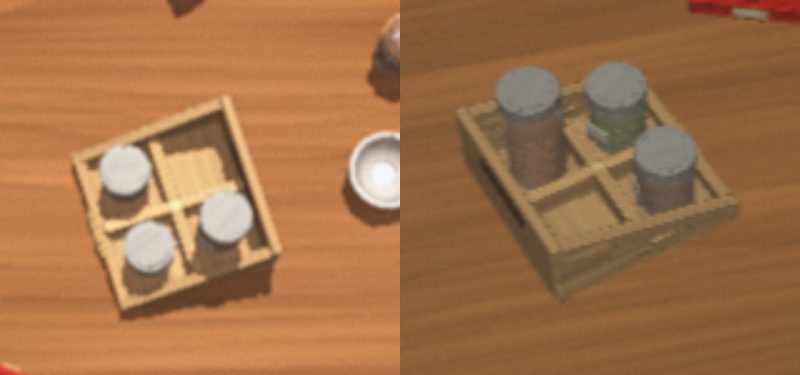

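Three jars are placed upright and the remaining back cell is free. Last is tall A.

```bash
python3 -m handwheel '{"translation":[[0.1,0.1,2],[0.1,0.1,4.5],[0.1,0.1,7],[0.1,0.1,9],[0.1,0.1,10.3],[0.1,0.1,11],[0.1,0.1,11],[0.1,0.1,11]],"rot":[[0,0,0],[0,0,0],[0,0,0],[0,0,0],[0,0,0],[0,0,0],[0,0,0],[0,0,0]]}' -1 45
python3 -m handwheel '{"translation":[[0,0,0],[0,0,0],[0,0,0],[0,0,0],[0,0,0],[0,0,0],[0,0,0],[0,0,0]],"rot":[[0,0,0],[0,0,0],[0,0,0],[0,0,0],[0,0,0],[0,0,0],[0,0,0],[0,0,0]]}' 1 45
python3 -m handwheel '{"translation":[[0,0,-1],[0,0,-3],[0,0,-5],[0,0,-7.5],[0,0,-10],[0,0,-12.5],[0,0,-15],[0,0,-15],[0,0,-15]],"rot":[[0,0,0],[0,0,0],[0,0,0],[0,0,0],[0,0,0],[0,0,0],[0,0,0],[0,0,0],[0,0,0]]}' 1 45
```

```text
time: 29.82
eef_pos: [0.5477, 0.2555, 0.0369]
orientation: [180.0, 0.0, 180.0]
wrist_force: [1.5, 0.1, 0.2]
finger_gap: 1.0
grip_force: 0.0
time: 30.48
eef_pos: [0.5481, 0.256, 0.0373]
orientation: [180.0, 0.1, -180.0]
wrist_force: [-0.5, -0.8, 5.9]
finger_gap: 0.529
grip_force: 46.1
time: 31.23
eef_pos: [0.5481, 0.2562, 0.1879]
orientation: [179.9, 0.2, -180.0]
wrist_force: [0.3, -0.3, -1.4]
finger_gap: 0.53
grip_force: 46.3
```

```bash
python3 -m handwheel '{"translation":[[-0.1,-1,0],[-0.1,-3,0],[-0.2,-6,0],[-0.3,-9,0],[-0.5,-12,0],[-0.6,-15,0],[-0.7,-18,0],[-0.8,-21,0],[-0.9,-24,0],[-1,-27,0],[-1.1,-29.5,0],[-1.2,-31.4,0]],"rot":[[0,0,0],[0,0,0],[0,0,0],[0,0,0],[0,0,0],[0,0,0],[0,0,0],[0,0,0],[0,0,0],[0,0,0],[0,0,0],[0,0,0]]}' 1 45
python3 -m handwheel '{"translation":[[0,0,0],[0,0,0],[0,0,1],[0,0,3],[0,0,5],[0,0,5],[0,0,5]],"rot":[[0,0,0],[0,0,0],[0,0,0],[0,0,0],[0,0,0],[0,0,0],[0,0,0]]}' 1 45
python3 - <<'E'
from w import *
o,f,E=wf("pics/d2.png");print(o["eef_pos"])
E
```

```text
time: 32.23
eef_pos: [0.5573, -0.061, 0.1841]
orientation: [-180.0, -0.2, 179.9]
wrist_force: [-0.0, 0.3, -1.7]
finger_gap: 0.527
grip_force: 46.5
time: 32.82
eef_pos: [0.5574, -0.0572, 0.1344]
orientation: [180.0, -0.2, -179.9]
wrist_force: [0.6, -0.4, -1.6]
finger_gap: 0.53
grip_force: 46.6
[ 0.5574121  -0.05719562  0.13436272]
```

View pics/d2.png

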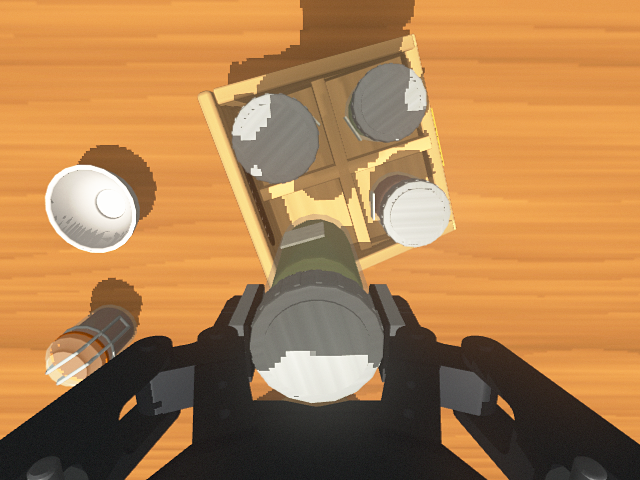

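The wrist view shows the last jar's base over the free back cell, with the other three upright. Lowering.

```bash
python3 -m handwheel '{"translation":[[0,0,1],[0,0,2.5],[0,0,4],[0,0,5.5],[0,0,6.7],[0,0,7.5],[0,0,7.9],[0,0,8],[0,0,8]],"rot":[[0,0,0],[0,0,0],[0,0,0],[0,0,0],[0,0,0],[0,0,0],[0,0,0],[0,0,0],[0,0,0]]}' 1 45
python3 -m handwheel '{"translation":[[0,0,0.1],[0,0,0.2],[0,0,0.3],[0,0,0.4],[0,0,0.5],[0,0,0.6],[0,0,0.65],[0,0,0.65]],"rot":[[0,0,0],[0,0,0],[0,0,0],[0,0,0],[0,0,0],[0,0,0],[0,0,0],[0,0,0]]}' 1 45
```

```text
time: 33.62
eef_pos: [0.5597, -0.0582, 0.0564]
orientation: [-180.0, 0.0, -180.0]
wrist_force: [-0.1, -0.5, -1.9]
finger_gap: 0.531
grip_force: 46.6
time: 34.28
eef_pos: [0.5592, -0.0582, 0.0494]
orientation: [180.0, -0.0, -180.0]
wrist_force: [-0.1, -0.7, -1.7]
finger_gap: 0.526
grip_force: 46.6
```

```bash
python3 -m handwheel '{"translation":[[0,0,0.05],[0,0,0.1],[0,0,0.15],[0,0,0.2],[0,0,0.2]],"rot":[[0,0,0],[0,0,0],[0,0,0],[0,0,0],[0,0,0]]}' 1 45
python3 -m handwheel '{"translation":[[0,0,0.05],[0,0,0.05],[0,0,0.05]],"rot":[[0,0,0],[0,0,0],[0,0,0]]}' 1 45
```

```text
time: 34.7
eef_pos: [0.5592, -0.0583, 0.0475]
orientation: [-180.0, -0.0, -180.0]
wrist_force: [-0.3, 0.7, -1.6]
finger_gap: 0.535
grip_force: 46.6
time: 34.95
eef_pos: [0.5594, -0.0583, 0.0473]
orientation: [-180.0, 0.0, -180.0]
wrist_force: [-0.4, -0.1, 0.0]
finger_gap: 0.528
grip_force: 46.8
```

```bash
python3 -m handwheel '{"translation":[[0,0,0.05],[0,0,0.1],[0,0,0.1]],"rot":[[0,0,0],[0,0,0],[0,0,0]]}' 1 45
python3 -m handwheel '{"translation":[[0,0,0],[0,0,0],[0,0,0],[0,0,0]],"rot":[[0,0,0],[0,0,0],[0,0,0],[0,0,0]]}' -0.5 45
python3 -m handwheel '{"translation":[[0,0,-1],[0,0,-3],[0,0,-6],[0,0,-9],[0,0,-12],[0,0,-15],[0,0,-15]],"rot":[[0,0,0],[0,0,0],[0,0,0],[0,0,0],[0,0,0],[0,0,0],[0,0,0]]}'
python3 -m handwheel '{"translation":[[0,2,0],[0,5,0],[0,9,0],[0,13,0],[0,17,0],[0,21,0],[0,25,0],[0,28,0],[0,30,0],[0,30,0],[0,30,0]],"rot":[[0,0,0],[0,0,0],[0,0,0],[0,0,0],[0,0,0],[0,0,0],[0,0,0],[0,0,0],[0,0,0],[0,0,0],[0,0,0]]}'
python3 - <<'E'
from w import *
t=grab_frame("top");s=grab_frame("scene")
cv2.imwrite("pics/e1.png",np.vstack([np.hstack([cv2.resize(t["img"][150:300,270:430],(400,300)),cv2.resize(s["img"][180:310,240:370],(400,300))]),np.hstack([cv2.resize(t["img"],(400,300)),cv2.resize(s["img"],(400,300))])])[:,:,::-1])
Q=pts(t)
for a,b,h in((.558,-.06,.12),(.4895,-.082,.12),(.536,.0085,.08),(.4675,-.0135,.08)):
    q=Q[(np.hypot(Q[...,0]-a,Q[...,1]-b)<.04)&(abs(Q[...,2]-h)<.006)];print(len(q),((q.min(0)+q.max(0))/2).round(4),np.median(q[:,2]).round(4),q[:,2].std().round(4))
E
```

```text
time: 35.2
eef_pos: [0.5596, -0.0583, 0.0473]
orientation: [-180.0, 0.1, -180.0]
wrist_force: [-3.6, 0.3, 8.7]
finger_gap: 0.53
grip_force: 47.5
time: 35.53
eef_pos: [0.5593, -0.0583, 0.0459]
orientation: [-180.0, -0.0, -180.0]
wrist_force: [0.5, -0.2, 0.4]
finger_gap: 0.747
grip_force: 0.0
time: 36.12
eef_pos: [0.5629, -0.0587, 0.2033]
orientation: [-179.9, 0.6, -180.0]
wrist_force: [0.8, 0.6, -0.1]
finger_gap: 0.751
grip_force: 0.0
time: 37.03
eef_pos: [0.5589, 0.2426, 0.196]
orientation: [-180.0, -0.0, -179.9]
wrist_force: [0.1, -0.8, -1.7]
finger_gap: 0.752
grip_force: 0.0
335 [ 0.5581 -0.0603  0.1201] 0.1201 0.0023
344 [ 0.4896 -0.0799  0.1198] 0.1202 0.0023
321 [0.5376 0.0083 0.0801] 0.0802 0.0024
320 [ 0.4683 -0.0138  0.0801] 0.0802 0.0024
```

View pics/e1.png

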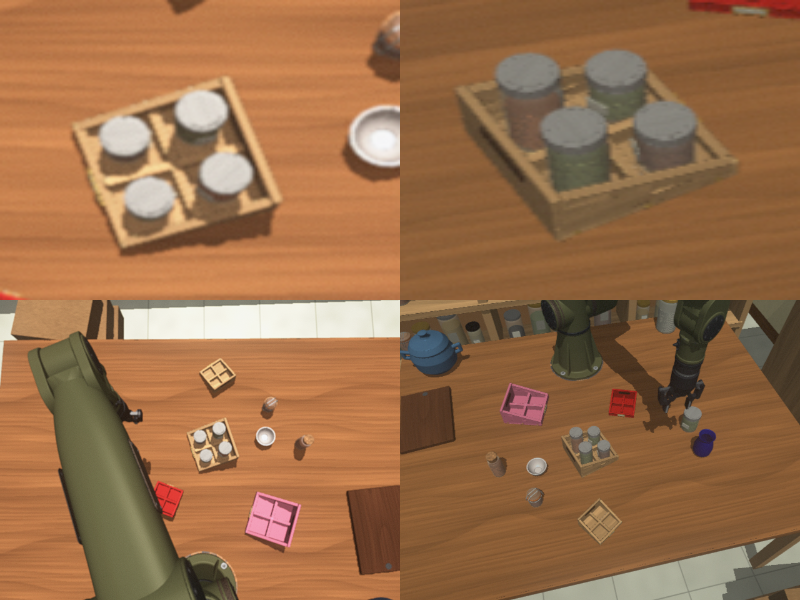

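All four lids sit level at 120 and 80 mm, so the jars are standing on the cell floors. The other objects are where they were and the gripper is clear.

```bash
python3 -c "
from rig import *
print(finish_job())"
```

```text
the job is handed in; nothing more can be done
None
```

The job is handed in at about 37 s: all four jars stand upright in the caddy, tall ones in the back row and short ones in front, and the other things look untouched; on the first try at one short jar the fingers closed too high and pressed on its lid with about 40 N, tilting it, but it stood up again.

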